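# Start the hand screw of a book press by feeling for its thread

## Task

Lift the black-knobbed hand screw out of its wooden stand and set it upright in the brass boss of the small book press so that it rests on top of the thread, with the red line on its knob about a quarter turn clockwise (seen from above) of the red mark on the boss. Then turn it backward (anticlockwise from above) until you feel it drop into the thread, and from there turn it forward (clockwise) one full turn, letting it wind down. Finish while still gripping the knob, with the screw held started in the boss, and leave the other things on the table where they are.

Things in the scene. Friction and masses are not known exactly. Their poses are not given: they have to be found in the camera images.
- screw: Loose hand screw, about 120 g, 108 mm long, standing upright at the start. Origin at the centre of its flat tip (lower end), z up along the screw. Steel shank 16 mm in diameter, tapered over the lowest 4 mm. A red line on the knob's top (centre to rim) and side points along the screw's own +x, right above its thread lug.
- screw_knob (a point): Middle of the round black knob, on the screw's axis, 96 mm above the tip: where to grip. The knob is 40 mm in diameter and 24 mm tall (84 to 108 mm above the tip) and can be gripped from above at any yaw.
- screw_lug (a point): Underside of the screw's one thread lug, 14 mm from the axis along the screw's +x and 45 mm above the tip. The lug is a round brass stub 5 mm thick that sticks out of the shank to 16 mm from the axis.
- stand: Wooden block 70 x 70 x 50 mm, fixed to the table, origin at the centre of its underside. The screw stands in the round hole in its middle (17.5 mm wide, 35 mm deep), its tip 15 mm above the table.
- press: Small book press, fixed to the table: base board 150 x 190 mm, a closed blue book on it, two steel posts, and a wooden bridge 44 mm wide along the press's y, 94 mm high (post nuts at y = +-78 mm, up to 102 mm). Origin at the centre of the underside, z up. A brass boss, 50 mm in diameter, stands in the middle of the bridge.
- boss_mouth (a point): Centre of the boss's mouth, level with its flat top 100 mm above the table, on the axis of its vertical bore; axes as the press's. The bore for the shank is 18.4 mm wide. Round it lies a flat land, on which the screw's lug rests anywhere but at the gap; the tip is then 45 mm below the mouth.
- boss_gap (a point): Middle of the one gap in the land, 14 mm from the bore's axis toward the press's -x; a red mark on the boss's rim stands at it. The gap is 14 mm wide. When the lug comes over it (within about 0.3 rad) the screw drops 9.5 mm onto the thread, if let go or pushed down lightly. Once down, a wall stops the lug from going farther anticlockwise.
- boss_thread (a point): Start of the thread, 9.5 mm below boss_gap. From here the thread runs down clockwise (seen from above) under the land, 10 mm a turn, with 1 mm or more of vertical play, about 1.3 turns in all. It is self-locking: the screw stays where it is when let go and may be re-gripped as often as wanted.
- tub_stack: Bystander, loose: dark tub with a grey lid, 121 mm wide, 100 mm tall. Origin at the centre of its underside.
- paint_4: Bystander, loose: small dark paint bottle with a black cap, 40 mm wide, 105 mm tall. Origin at the centre of its underside.
- core: Bystander, loose: brown card tube standing, 47 mm wide, 87 mm tall. Origin at the centre of its underside.
- masking_tape: Bystander, loose: roll of masking tape lying flat, 104 mm wide, 25 mm tall. Origin at the centre of its underside.
- mug: Bystander, loose: white mug with a handle, 82 mm wide, 94 mm tall. Origin at the centre of its underside.

How it is judged:
By the outcome, as a careful person would: the job done as asked, in the order asked, and still so for the second after the job is handed in, while the arm keeps its last pose, push and grip.
It also fails if it takes over 72 s, if anything falls off the work surface, if the arm or the gripper's body presses on something with over 40 N, if the wrist force passes 120 N, or if a joint passes its speed limit or range.

## Robot

A 6-joint arm with a two-finger parallel gripper is mounted at the origin on a cart in front of the work surface, level with it; the furniture and walls round the work are solid. World frame = base frame: x ahead of the robot, y to its left, z up, the work surface at z = 0. Lengths are in mm, angles in rad, forces in N, time in s.
With the tool pointing down it reaches from about 350 to 925 mm from the base axis. Payload 6.4 kg.
Tool frame: the origin (TCP) lies at the very end of the fingers, on their centre line; the grasp point (between the pads) lies 19 mm behind it; z points along the fingers, y is the line along which they close (so a half turn about z gives the same grasp; the last joint's range is limited). The gripper opens to 85 mm and grips with 20 to 120 N. Pads are 22 mm wide; open, the fingers measure 114 mm over their backs; the gripper's body (76 mm by 85 mm) begins 54 mm behind the grasp point. The pads swing forward as they close: fully open they stand 13 mm farther back than shut.
Start: joints at [-1.309, 0.245, 1.558, -0, 1.339, -0.174], TCP at [274.394, -589.255, 231.29] pointing down, gripper open.
Joint ranges: [-3.13, 3.13], [-1.02, 2.26], [0.13, 2.54], [-0.95, 4.09], [0.21, 2.88], [-2.74, 2.74]. Speed limits (rad/s): [2.57, 2.57, 3.14, 3.14, 3.14, 3.14].

## Interface

Orientations are given as a rotation vector (axis times angle).
In Python, from workcell import r, camrig, hand_in gives the robot as it stands (r), with the cameras (camrig) and the job as plain functions.
- The arm moves only by the tool inch_along, called after "Request:" as name([rows], argument=value, ...), one row to a line, values as JSON. Schema: {"type":"object","properties":{"increments":{"type":"array","items":{"type":"object","properties":{"d":{"type":"array","items":{"type":"number"},"minItems":3,"maxItems":3},"r":{"type":"array","items":{"type":"number"},"minItems":3,"maxItems":3}},"additionalProperties":false},"minItems":1,"maxItems":20},"aperture":{"type":"number"},"grip_n":{"type":"number"},"only":{"type":"string"},"quiet":{"type":"boolean"},"lines":{"type":"string"}},"required":["increments"],"additionalProperties":false}. increments is a list of rows, 1 to 20 of them, each an object with the fields d (a list: dx, dy, dz in shares of the most that a row can go, 1 being 62.5 mm), r (a list: a rotation vector rx, ry, rz in fractions of the full range, 1 being pi rad); a field left out counts as zero; each row shifts and turns the commanded pose from where the row before left it, along the tool's axes as they then stand; what a row does not reach is not made up. A row lasts 1/8 s, in which the tool goes at most 62.5 mm and 0.188 rad, less where a joint would pass 70% of its speed; a pose out of reach is approached as far as the arm can. aperture is the finger opening in mm, set as the call begins (left out keeps the last). The fingers move at their own pace and stop on an object; grip_n is the grip in N (left out, the last holds). Time passes only in rows, so rows that do not move let the fingers close. The tool returns the time, the measured TCP pose, the force, the opening and the grip force at its end. only (a regular expression) keeps the lines of the reply that match it, lines (a string "A,B") keeps lines A to B, and quiet returns only ok. Input that does not fit is refused with a message, and nothing moves.
- r.state(): the state, without advancing time (a new reading comes with each control period).
- camrig.capture(name): name is "scene" or "top" or "wrist"; returns the picture (420x560x3 uint8, red, green, blue); there is no depth.
- camrig.camera_params(name): a dict with "camera_matrix" (3x3 intrinsics, pixels), "position" and "rotation" of the camera in the world. Camera axes: x right, y up, looking along -z (the intrinsics and any distortion apply to the point x, -y, -z); pixel columns grow to the right and rows downward; lengths in mm; the calibration is good to about 2 mm. A picture is of the moment at which its call begins: read the wrist's pose just before it. camera_params takes no time and is no camera call; for the wrist camera it gives the pose at the moment of the call.
- hand_in(): hands the job in; it is judged then, once.
The state is a dict: "t": time; "joint_positions": joint angles; "joint_velocities": joint speeds; "joint_torque": joint torques, N m; "tool_pos": TCP position; "tcp_rot": TCP orientation; "ft_force": force on the tool from outside, world axes, zero at the start; "moment": the same for the moment, N m; "opening": finger opening in mm; "grip_force": force on a finger pad.
Only numpy, scipy, OpenCV 4.12 (cv2) and the standard library are available. Lean on these libraries where they do the work, as an engineer would, in place of code of your own. Each camera call takes 0.05 s, during which the arm holds its last target. There are 200 camera calls.

## Working session

There is one attempt and no reset: what is moved stays moved. The work goes in short steps, Python scripts to look and compute and a tool call to move; the robot and the scene stay as the last step left them, time stands still between calls to the robot, and variables do not carry over. Pictures are saved under pics/ and viewed, at most 11 in all, crops included, and the job is handed in when it is done.

```bash
ls; mkdir -p pics; python3 - <<'E'
from workcell import r, camrig, hand_in
import cv2,numpy as np
s=r.state();print(s)
for n in("scene","top"):
    im=camrig.capture(n);cv2.imwrite(f"pics/{n}0.png",im[:,:,::-1]);p=camrig.camera_params(n);print(n,p)
E
```

```text
pics
workcell.py
{'t': 0.0, 'joint_positions': array([-1.30909280e+00,  2.45781840e-01,  1.55902727e+00, -1.63552904e-05,
        1.33869762e+00, -1.74103825e-01]), 'joint_velocities': array([-1.32481312e-04, -1.92935949e-03, -8.84569256e-05,  1.03863707e-03,
        5.48544984e-04,  3.98899141e-04]), 'joint_torque': array([ 1.26907766e-03, -4.29502237e+01, -3.26126790e+01, -4.41007546e-05,
        5.40423731e-03,  1.01916172e-05]), 'tool_pos': array([ 274.24433775, -588.69333965,  230.19381331]), 'tcp_rot': array([-3.06543511e+00, -6.78752563e-01,  1.56524331e-04]), 'ft_force': array([0.05006836, 0.43216044, 0.16340623]), 'moment': array([-0.02353446, -0.03187212,  0.0734602 ]), 'grip_force': 0.0, 'opening': 85.87095061153113}
scene {'camera_matrix': array([[389.00104212,   0.        , 283.40391435],
       [  0.        , 389.00104212, 205.37842385],
       [  0.        ,   0.        ,   1.        ]]), 'position': array([-419.11865857,  480.83760477,  625.80534032]), 'rotation': array([ 0.69331402, -1.14548046, -1.80846371])}
top {'camera_matrix': array([[414.71236505,   0.        , 278.43496089],
       [  0.        , 414.71236505, 210.78308122],
       [  0.        ,   0.        ,   1.        ]]), 'position': array([ 515.85474639,  -59.12220088, 1165.10788311]), 'rotation': array([ 0.02694468, -0.03543138, -1.58199028])}
```

View pics/top0.png

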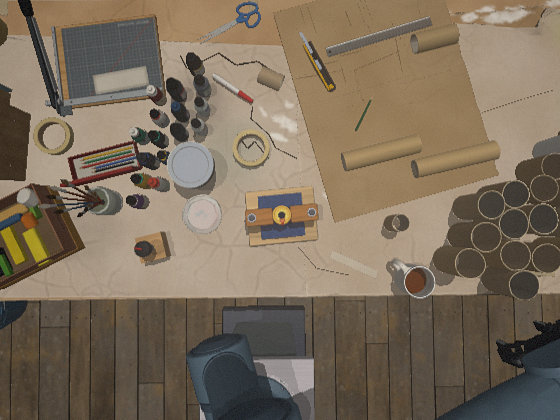

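View pics/scene0.png

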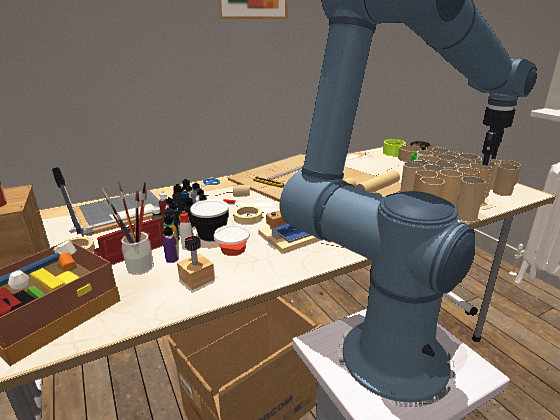

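```bash
cat > h.py <<'E'
import numpy as np,cv2
from scipy.spatial.transform import Rotation as R
from workcell import r, camrig, hand_in
def ray(p,u,v,z):
    K=np.array(p["camera_matrix"]);d=np.linalg.solve(K,[u,v,1.]);d=R.from_rotvec(p["rotation"]).as_matrix()@[d[0],-d[1],-d[2]]
    c=np.array(p["position"]);return c+d*(z-c[2])/d[2]
def proj(p,X):
    q=R.from_rotvec(p["rotation"]).as_matrix().T@(np.array(X)-p["position"]);K=np.array(p["camera_matrix"])
    h=K@[q[0],-q[1],-q[2]];return h[:2]/h[2]
def blobs(m,amin=4):
    n,l,st,c=cv2.connectedComponentsWithStats(m.astype(np.uint8));return [(st[i].tolist(),c[i].round(1).tolist()) for i in range(1,n) if st[i][4]>=amin]
def red(im):
    a=im.astype(int);return (a[...,0]>110)&(a[...,1]<0.5*a[...,0])&(a[...,2]<0.5*a[...,0])
E
python3 - <<'E'
from h import *
for n in("scene","top"):
    im=cv2.imread(f"pics/{n}0.png")[:,:,::-1];print(n,blobs(red(im),2))
E
```

```text
scene [([248, 0, 15, 6, 84], [255.2, 2.4]), ([267, 2, 6, 6, 28], [269.8, 4.9]), ([223, 199, 12, 4, 27], [228.5, 200.3]), ([139, 200, 23, 39, 132], [143.4, 219.5]), ([0, 202, 2, 3, 4], [0.2, 202.8]), ([166, 204, 3, 2, 4], [167.2, 204.2]), ([0, 206, 2, 1, 2], [0.5, 206.0]), ([180, 211, 9, 11, 79], [183.8, 216.8]), ([132, 225, 3, 3, 5], [133.2, 226.0]), ([127, 227, 3, 2, 5], [128.2, 227.6]), ([98, 230, 24, 9, 52], [109.5, 233.9]), ([160, 233, 1, 2, 2], [160.0, 233.5]), ([185, 239, 7, 2, 8], [188.0, 239.5]), ([219, 241, 28, 14, 203], [232.5, 248.0]), ([93, 250, 5, 4, 8], [94.9, 251.8]), ([65, 253, 4, 2, 5], [66.6, 253.2]), ([69, 255, 3, 2, 3], [70.0, 255.3]), ([58, 257, 17, 14, 85], [66.0, 265.1]), ([0, 288, 21, 26, 291], [6.7, 300.4])]
top [([238, 91, 15, 11, 65], [244.5, 96.1]), ([159, 115, 1, 2, 2], [159.0, 115.5]), ([121, 154, 13, 4, 14], [126.7, 155.5]), ([90, 157, 30, 9, 36], [104.6, 161.2]), ([83, 165, 6, 3, 8], [85.6, 166.1]), ([71, 167, 61, 16, 116], [101.2, 174.6]), ([148, 177, 9, 10, 58], [151.8, 181.5]), ([157, 178, 2, 4, 4], [157.5, 179.5]), ([157, 183, 2, 4, 5], [157.6, 184.6]), ([61, 184, 4, 2, 5], [62.4, 184.8]), ([282, 222, 2, 3, 4], [282.2, 223.0]), ([135, 247, 7, 3, 12], [137.8, 248.2])]
```

The top view shows the screw in its stand at about (143,248), with its red line pointing image-left (+y). The press boss is at about (282,215), with its mark on the lower (-x) side at (282,223). The mug, core, tape and tub stay clear of both.

```bash
python3 - <<'E'
from h import *
im=cv2.imread("pics/top0.png")
a=cv2.resize(im[225:275,118:178],None,fx=6.6,fy=6.6,interpolation=cv2.INTER_NEAREST)
b=cv2.resize(im[185:245,242:322],None,fx=5,fy=5.5,interpolation=cv2.INTER_NEAREST)
b=cv2.resize(b,(400,a.shape[0]))if 0 else cv2.copyMakeBorder(b,0,max(0,a.shape[0]-b.shape[0]),0,0,0)[:a.shape[0]] 
cv2.imwrite("pics/c0.png",np.hstack([a,b]));print(a.shape)
p=camrig.camera_params("top")
hsv=cv2.cvtColor(im,cv2.COLOR_BGR2HSV)
g=im.max(2)
def sub(m,x0,x1,y0,y1):
    k=np.zeros_like(m);k[y0:y1,x0:x1]=m[y0:y1,x0:x1];return k
print("dark",blobs(sub(g<75,125,165,230,270),20))
y=(hsv[...,1]>150)&(hsv[...,2]>130)&(hsv[...,0]>18)&(hsv[...,0]<35)
print("brass",blobs(sub(y,262,302,195,240),5))
print("blue",blobs(sub((hsv[...,0]>100)&(hsv[...,0]<130)&(hsv[...,1]>90),240,325,180,250),20))
for n,u,v,z in[("knob",143,248,123),("red",137.8,248.2,123),("boss",282,215,100),("mark",282.2,223,100)]:print(n,ray(p,u,v,z))
E
```

```text
(330, 396, 3)
dark [([135, 241, 19, 16, 201], [143.6, 248.6])]
brass [([273, 206, 18, 18, 103], [281.4, 214.1])]
blue []
knob [467.82419196 274.89450074 123.        ]
red [467.4782627  287.87908219 123.        ]
boss [547.12667992 -74.14685097 100.        ]
mark [526.574556  -74.4164901 100.       ]
```

View pics/c0.png

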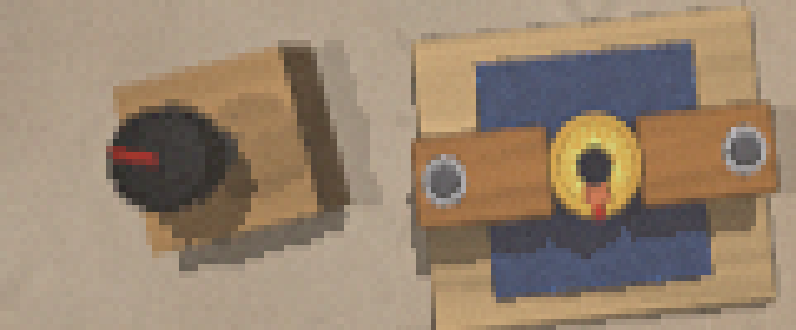

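Coarse positions: screw at about (468,276), boss at about (546,-73). Next I'll work out the move to a point above the screw in tool axes, and the wrist camera's offset.

```bash
cat >> h.py <<'E'
def to(target,s=None):
    s=s or r.state();M=R.from_rotvec(s["tcp_rot"]).as_matrix();return (M.T@(np.array(target)-s["tool_pos"])).round(1)
E
python3 - <<'E'
from h import *
p=camrig.camera_params("top")
print("knob",ray(p,141.7,248.4,123),"boss",ray(p,281.5,214.5,100))
n1=ray(p,(445-396)/5+241.5,182/5.5+184.5,102);n2=ray(p,(745-396)/5+241.5,150/5.5+184.5,102);print((n1+n2)/2,np.linalg.norm(n1-n2),"press +y dir yaw",np.arctan2(*(n1-n2)[1::-1]))
print(to([468,276,230]))
s=r.state();w=camrig.camera_params("wrist");M=R.from_rotvec(s["tcp_rot"]).as_matrix();print(M,w["camera_matrix"],M.T@(w["position"]-s["tool_pos"]),(M.T@R.from_rotvec(w["rotation"]).as_matrix()).round(2))
E
```

```text
knob [466.86449829 278.13951406 123.        ] boss [548.42647001 -72.87733973 100.        ]
[547.90896516 -72.38331432 102.        ] 154.61658644501588 press +y dir yaw 1.6561244285283343
[ 540.7 -702.1    1.6]
[[ 9.06531891e-01  4.22137108e-01 -4.38506130e-04]
 [ 4.22137223e-01 -9.06530401e-01  1.67257980e-03]
 [ 3.08538862e-04 -1.70135669e-03 -9.99998505e-01]] [[301.98248912   0.         279.18248972]
 [  0.         301.98248912 209.99667858]
 [  0.           0.           1.        ]] [  65.59719957    0.28361112 -141.27566564] [[-0.    0.96  0.26]
 [ 1.    0.    0.  ]
 [ 0.    0.26 -0.96]]
```

Units first: shifts go in shares of 62.5 mm and turns go in shares of pi rad. So -46 mm is -0.736, -41 mm is -0.656.

Request:
inch_along([
  {"d":[0.512, -0.656, -0.032]},
  {"d":[0.512, -0.656, -0.032]},
  {"d":[0.512, -0.656, -0.032]},
  {"d":[0.512, -0.656, -0.032]},
  {"d":[0.512, -0.656, -0.032]},
  {"d":[0.512, -0.656, -0.032]},
  {"d":[0.512, -0.656, -0.032]},
  {"d":[0.512, -0.656, -0.032]},
  {"d":[0.512, -0.656, -0.032]},
  {"d":[0.512, -0.656, -0.032]},
  {"d":[0.512, -0.656, -0.032]},
  {"d":[0.512, -0.656, -0.032]},
  {"d":[0.512, -0.656, -0.032]},
  {"d":[0.512, -0.656, -0.032]},
  {"d":[0.512, -0.656, -0.032]},
  {"d":[0.512, -0.656, -0.032]},
  {"d":[0.448, -0.736, 0]},
], aperture=85)

```text
t: 2.22
tool_pos: [467.7, 276.8, 263.1]
tcp_rot: [3.067, 0.679, -0.0]
ft_force: [1.3, -0.5, -0.2]
opening: 84.5
grip_force: 0.0
```

Request:
inch_along([
  {"r":[0, 0, -0.0573]},
  {"r":[0, 0, -0.0573]},
  {"r":[0, 0, -0.0573]},
  {"r":[0, 0, -0.0573]},
  {"r":[0, 0, -0.0573]},
  {"r":[0, 0, -0.0573]},
  {"r":[0, 0, -0.0573]},
  {"r":[0, 0, -0.0573]},
  {"r":[0, 0, -0.0573]},
  {"r":[0, 0, -0.0573]},
  {},
  {},
])

```text
t: 3.72
tool_pos: [467.5, 275.0, 263.0]
tcp_rot: [-1.378, -2.823, 0.001]
ft_force: [-0.1, -0.3, 0.0]
opening: 84.8
grip_force: 0.0
```

```bash
cat >> h.py <<'E'
def look(name,cam="wrist",crop=None):
    s=r.state();p=camrig.camera_params(cam);im=camrig.capture(cam);cv2.imwrite(f"pics/{name}.png",im[:,:,::-1]);return s,p,im
E
python3 - <<'E'
from h import *
s,p,im=look("w1");print(s["tool_pos"],s["joint_positions"],to([467,278,225],s))
print(proj(p,[467,278,123]),blobs(red(im)),blobs(im.max(2)<75,200))
E
```

```text
[467.45223185 275.01644376 263.02965587] [ 3.22661095e-01 -3.41145078e-02  1.80113331e+00 -3.58939238e-06
  1.37506493e+00 -3.39800990e-01] [ 2.6  1.5 38. ]
[282.07376161 197.33702072] [([541, 122, 14, 10, 81], [547.6, 126.4]), ([532, 140, 12, 6, 41], [537.9, 142.7]), ([510, 159, 24, 22, 224], [520.3, 169.4]), ([280, 183, 15, 13, 59], [286.8, 189.0]), ([495, 192, 14, 14, 113], [501.2, 198.1]), ([476, 214, 4, 4, 7], [477.6, 215.4]), ([481, 219, 5, 4, 9], [482.9, 220.7]), ([445, 228, 37, 55, 444], [463.0, 255.9])] [([535, 105, 25, 18, 269], [549.4, 114.6]), ([495, 129, 65, 18, 224], [529.9, 136.9]), ([489, 178, 28, 15, 235], [501.6, 185.7]), ([0, 258, 560, 162, 54992], [287.5, 362.2])]
```

View pics/w1.png

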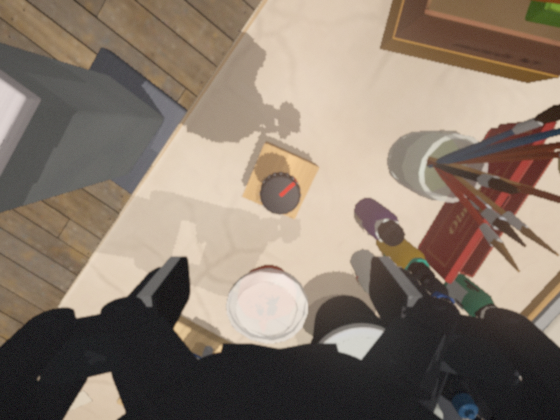

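Wrist view: the knob's centre is at about (280,195), with its red line running to (294,183). The finger line is image-horizontal, and the nearest neighbour is the purple bottle at (378,215).

```bash
python3 - <<'E'
from h import *
im=cv2.imread("pics/w1.png");p=camrig.camera_params("wrist")
c=im[165:235,240:325];hsv=cv2.cvtColor(c,cv2.COLOR_BGR2HSV)
m=((c.max(2)<85)).astype(np.uint8)|red(c[:,:,::-1]).astype(np.uint8)
m=cv2.morphologyEx(m,cv2.MORPH_OPEN,np.ones((5,5)))
cs=max(cv2.findContours(m,0,2)[0],key=cv2.contourArea);(x,y),rad=cv2.minEnclosingCircle(cs);x+=240;y+=165;print(x,y,rad,"expect rad",20*302/263)
k=ray(p,x,y,123);print("knob",k)
g=cv2.HoughCircles(cv2.resize(cv2.cvtColor(c,6),None,fx=4,fy=4,interpolation=2),cv2.HOUGH_GRADIENT,1,100,param1=120,param2=15,minRadius=76,maxRadius=96);print(g/4+[240,165,0] if g is not None else None)
ys,xs=np.nonzero(red(im[:,:,::-1])[180:198,278:297]);P=np.array([ray(p,u+278,v+180,123) for u,v in zip(xs,ys)])[:,:2]
d=P-k[:2];f=d[np.argmax(np.hypot(*d.T))];print("red dirs",np.arctan2(*d.mean(0)[::-1]),np.arctan2(f[1],f[0]))
l=cv2.fitLine(P.astype(np.float32),2,0,.01,.01).ravel();print(np.arctan2(l[1],l[0]))
print("bottle",ray(p,378,215,90))
E
```

```text
Traceback (most recent call last):
ValueError: max() iterable argument is empty
```

```bash
python3 - <<'E'
from h import *
im=cv2.imread("pics/w1.png");p=camrig.camera_params("wrist")
c=im[165:235,240:325];hsv=cv2.cvtColor(c,cv2.COLOR_BGR2HSV)
m=((hsv[...,1]<70)&(c.max(2)<125)).astype(np.uint8)|red(c[:,:,::-1]).astype(np.uint8)
m=cv2.morphologyEx(m,cv2.MORPH_CLOSE,np.ones((3,3)));m=cv2.morphologyEx(m,cv2.MORPH_OPEN,np.ones((5,5)))
for cs in cv2.findContours(m,0,2)[0]:
    (x,y),rad=cv2.minEnclosingCircle(cs);print(cv2.contourArea(cs),x+240,y+165,rad,cv2.fitEllipse(cs) if len(cs)>5 else 0,"expect rad",20*302/270)
g=cv2.HoughCircles(cv2.resize(cv2.cvtColor(c,6),None,fx=4,fy=4,interpolation=2),cv2.HOUGH_GRADIENT,1,100,param1=100,param2=10,minRadius=70,maxRadius=96);print(g/4+[240,165,0] if g is not None else None)
ys,xs=np.nonzero(red(im[:,:,::-1])[180:198,278:297]);P=np.array([ray(p,u+278,v+180,123) for u,v in zip(xs,ys)])[:,:2]
l=cv2.fitLine(P.astype(np.float32),2,0,.01,.01).ravel();print("line",np.arctan2(l[1],l[0]),l[2:])
t=(P-l[2:])@l[:2];print("ends",l[2:]+l[:2]*t.min(),l[2:]+l[:2]*t.max())
print("bottle",ray(p,378,215,90))
E
```

```text
806.0 278.117977142334 193.23595428466797 19.986385345458984 ((34.90763473510742, 28.929527282714844), (26.27596092224121, 42.87244415283203), 172.42587280273438) expect rad 22.37037037037037
[[[280.375      193.625       20.52499962]]]
line 1.4138843 [465.6366  287.14606]
ends [464.2780684  278.55933397] [467.01861284 295.88123797]
bottle [565.98942533 320.78317388  90.        ]
```

To row units: 25 mm is 0.4, 3.6 mm is 0.0576.

Request:
inch_along([
  {"d":[0, 0, 0.32]},
  {"d":[0.0576, 0.0048, 0.4]},
  {"d":[0, 0, 0.4]},
  {"d":[0, 0, 0.4]},
  {"d":[0, 0, 0.208]},
  {},
  {},
])

```text
t: 4.65
tool_pos: [466.2, 278.3, 156.2]
tcp_rot: [1.374, 2.824, 0.002]
ft_force: [0.1, -0.7, 0.6]
opening: 84.9
grip_force: 0.0
```

```bash
python3 - <<'E'
from h import *
s,p,im=look("w2");print(s["tool_pos"]);u,v=proj(p,[465.5,278,123]);print(u,v)
x0,y0=int(u)-70,max(0,int(v)-70);c=im[y0:y0+140,x0:x0+140]
cv2.imwrite("pics/w2c.png",cv2.resize(c[:,:,::-1],None,fx=4,fy=4));print(x0,y0)
g=cv2.HoughCircles(cv2.resize(cv2.cvtColor(c,7),None,fx=4,fy=4,interpolation=2),cv2.HOUGH_GRADIENT,1,100,param1=100,param2=10,minRadius=110,maxRadius=170);print(g/4+[x0,y0,0]if g is not None else 0)
print(blobs(red(c)))
E
```

```text
[466.19926395 278.32274627 156.16119819]
279.85142674207174 239.7392747909025
209 169
[[[278.375      233.375       31.89999962]]]
[([68, 49, 24, 22, 168], [79.5, 60.2])]
```

View pics/w2c.png

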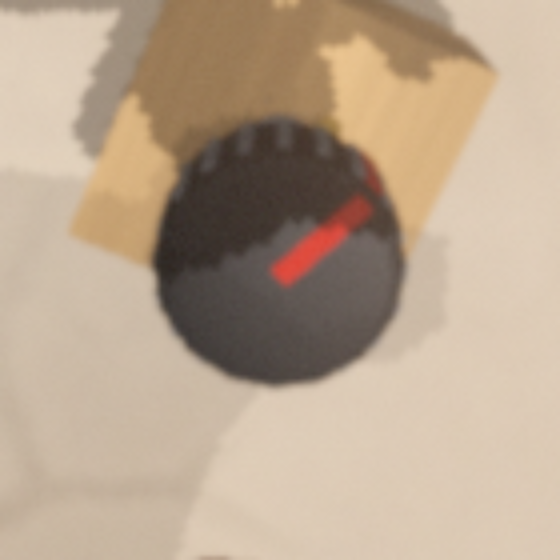

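The knob's top disc is centred at about (279,236), with its knurled side visible above it. I'll view the boss from the same relative pose, so any camera bias cancels between the two.

To row units: -42 mm is -0.672, -33 mm is -0.528.

Request:
inch_along([
  {"d":[0, 0, -0.352]},
  {"d":[0, 0, -0.352]},
  {"d":[-0.528, -0.24, 0]},
  {"d":[-0.672, -0.312, 0]},
  {"d":[-0.672, -0.312, 0]},
  {"d":[-0.672, -0.312, 0]},
  {"d":[-0.672, -0.312, 0]},
  {"d":[-0.672, -0.312, 0]},
  {"d":[-0.672, -0.312, 0]},
  {"d":[-0.672, -0.312, 0]},
  {"d":[0, 0, 0.4]},
  {"d":[0, 0, 0.4]},
  {"d":[0, 0, 0.272]},
  {},
  {},
])

```text
t: 6.58
tool_pos: [549.0, -72.8, 133.5]
tcp_rot: [1.373, 2.823, 0.0]
ft_force: [0.1, 0.2, 0.7]
opening: 85.3
grip_force: 0.0
```

```bash
python3 - <<'E'
from h import *
s,p,im=look("w3");print(s["tool_pos"],s["tcp_rot"]);u,v=proj(p,[548,-72.5,100]);print(u,v)
x0,y0=200,160;c=im[y0:y0+150,x0:x0+160]
cv2.imwrite("pics/w3c.png",cv2.resize(c[:,:,::-1],None,fx=4,fy=4))
print(blobs(red(c)),blobs(c.max(2)<60,40))
E
```

```text
[548.97023748 -72.80891799 133.52175429] [1.37330497e+00 2.82324249e+00 3.57159881e-04]
280.1354147895951 238.46994261709798
[([42, 53, 12, 12, 78], [46.9, 59.3])] []
```

View pics/w3c.png

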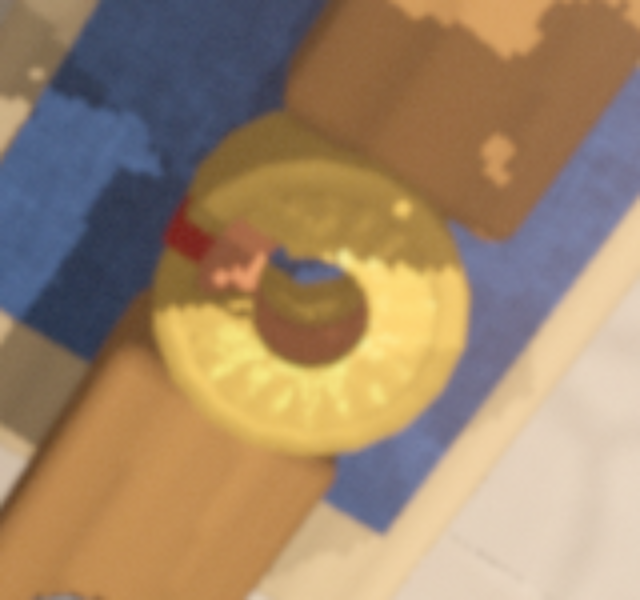

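The bore centre is at about (277.4,237.2), with the boss's outer disc concentric to it. The red mark and gap are at upper left, around (247,219).

```bash
python3 - <<'E'
from h import *
p3=camrig.camera_params("wrist");s=r.state()
b=ray(p3,277.4,237.2,100);m=ray(p3,246.9,219.3,100);d=(m-b)[:2];print("boss",b,"gap dir",np.arctan2(d[1],d[0]),np.hypot(*d))
M=R.from_rotvec(s["tcp_rot"]).as_matrix();print("boss-tcp in tool",M.T@(b-s["tool_pos"]))
# screw: same camera, TCP then at 466.2,278.32,156.16
p2=dict(p3);p2["position"]=p3["position"]+np.array([466.2,278.32,156.16])-s["tool_pos"]
k=ray(p2,278.6,236.1,123);print("screw",k)
a=ray(p2,209+279/4,169+276/4,123);e=ray(p2,209+365/4,169+205/4,123);print("line dir",np.arctan2(*(e-a)[1::-1]),np.arctan2(*(e-k)[1::-1]))
print("to above screw",M.T@(k-s["tool_pos"]))
E
```

```text
boss [546.31883609 -72.9845435  100.        ] gap dir -3.0355058911194277 21.75527717189943
boss-tcp in tool [ 1.66078323 -2.30364673 33.68577164]
screw [463.45795333 279.35425931 123.        ]
line dir 1.3851252284471913 1.3252335809594622
to above screw [329.95892278 150.03371957  10.20777656]
```

To row units: 42 mm is 0.672, 40 mm is 0.64.

Request:
inch_along([
  {"d":[0, 0, -0.352]},
  {"d":[0, 0, -0.4]},
  {"d":[0, 0, -0.32]},
  {"d":[0.64, 0.288, 0]},
  {"d":[0.672, 0.3072, 0]},
  {"d":[0.672, 0.3072, 0]},
  {"d":[0.672, 0.3072, 0]},
  {"d":[0.672, 0.3072, 0]},
  {"d":[0.672, 0.3072, 0]},
  {"d":[0.672, 0.3072, 0]},
  {"d":[0.584, 0.272, 0]},
  {"d":[0, 0, 0.4]},
  {"d":[0, 0, 0.4]},
  {"d":[0, 0, 0.4]},
  {"d":[0, 0, 0.32]},
  {"d":[0, 0, 0.24]},
  {},
  {},
])

```text
t: 8.88
tool_pos: [464.4, 278.8, 90.4]
tcp_rot: [1.374, 2.824, 0.002]
ft_force: [0.4, -0.6, 0.1]
opening: 84.9
grip_force: 0.0
```

Request:
inch_along([
  {},
  {},
  {},
  {},
  {},
  {},
], aperture=30, grip_n=20)

```text
t: 9.62
tool_pos: [464.0, 278.6, 89.8]
tcp_rot: [1.374, 2.824, 0.001]
ft_force: [-0.7, -0.6, 5.1]
opening: 39.6
grip_force: 20.7
```

```bash
python3 -c "
from h import *
s=r.state();M=R.from_rotvec(s['tcp_rot']).as_matrix();print('tool F',M.T@s['ft_force'],'moment',M.T@s['moment'],s['tool_pos'])"
```

```text
tool F [-0.10780686 -0.90881944 -5.08863445] moment [0.15803912 0.00670034 0.010481  ] [464.0487154  278.59513206  89.80833229]
```

The sideways force is near zero, so the knob is centred and the wrist-camera estimate agrees. Now I'll firm up the grip, lift, and turn 0.26 rad anticlockwise.

To row units: -25 mm is -0.4, -20 mm is -0.32, -0.13 rad / 3.1416 = -0.0414.

Request:
inch_along([
  {},
  {},
  {"d":[0, 0, -0.08]},
  {"d":[0, 0, -0.16]},
  {"d":[0, 0, -0.32]},
  {"d":[0, 0, -0.4]},
  {"d":[0, 0, -0.4]},
  {"d":[0, 0, -0.4]},
  {"d":[0, 0, -0.16]},
  {"r":[0, 0, -0.0414]},
  {"r":[0, 0, -0.0414]},
  {},
  {},
], aperture=30, grip_n=60)

```text
t: 11.25
tool_pos: [463.2, 278.3, 208.8]
tcp_rot: [-0.999, -2.977, 0.001]
ft_force: [0.1, 0.1, -0.6]
opening: 38.5
grip_force: 61.4
```

```bash
python3 - <<'E'
from h import *
s=r.state();print(s["joint_positions"],s["tool_pos"],s["opening"]);M=R.from_rotvec(s["tcp_rot"]).as_matrix();x=M[:,0];print(x)
print(to(np.array([546.3,-73.0,210])-.96*np.array([x[0],x[1],0])))
s,p,im=look("w4");c=im[180:420,160:400];cv2.imwrite("pics/w4c.png",cv2.resize(c[:,:,::-1],None,fx=2.5,fy=2.5,interpolation=2));print(proj(p,s["tool_pos"]-31*M[:,2]))
E
```

```text
[ 3.31163549e-01  1.09948967e-02  1.85784488e+00 -2.66859350e-05
  1.27404410e+00 -5.92045398e-01] [463.24177464 278.3371419  208.7650168 ] 38.52292937884652
[-7.97545858e-01  6.03257917e-01  6.99411116e-04]
[-279.1 -230.1   -1.2]
[281.8998838  296.73484933]
```

View pics/w4c.png

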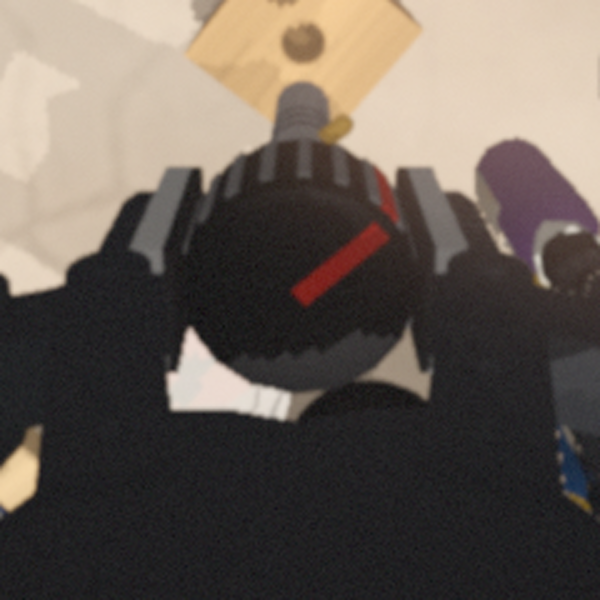

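The screw is held upright with its line where I wanted it (yaw about 1.64 against a target of 1.66), and the stand hole is clear below. Next I travel to above the boss.

To row units: -35 mm is -0.56, -28.8 mm is -0.4608.

Request:
inch_along([
  {"d":[-0.32, -0.264, 0]},
  {"d":[-0.56, -0.4608, 0]},
  {"d":[-0.56, -0.4608, 0]},
  {"d":[-0.56, -0.4608, 0]},
  {"d":[-0.56, -0.4608, 0]},
  {"d":[-0.56, -0.4608, 0]},
  {"d":[-0.56, -0.4608, 0]},
  {"d":[-0.48, -0.4, 0]},
  {"d":[-0.3056, -0.2528, 0]},
  {"d":[0, 0, 0.16]},
  {"d":[0, 0, 0.16]},
  {},
  {},
])

```text
t: 12.92
tool_pos: [548.0, -72.5, 189.2]
tcp_rot: [-0.995, -2.98, -0.0]
ft_force: [-0.0, 0.6, -0.9]
opening: 38.8
grip_force: 61.5
```

```bash
python3 - <<'E'
from h import *
s=r.state();M=R.from_rotvec(s["tcp_rot"]).as_matrix();x=M[:,0];print(s["joint_positions"],M[:,2])
print(to(np.array([546.3,-73.0,s["tool_pos"][2]])-.96*np.array([x[0],x[1],0])))
s,p,im=look("w5");c=im[150:350,180:380];cv2.imwrite("pics/w5c.png",cv2.resize(c[:,:,::-1],None,fx=3,fy=3,interpolation=2));print(proj(p,[546.3,-73,100]))
E
```

```text
[-3.36651385e-01  6.09513769e-02  1.84400962e+00  9.38506994e-05
  1.23683194e+00 -1.26269036e+00] [-1.59750752e-04  1.49847177e-04 -9.99999976e-01]
[ 0.  -1.4 -0. ]
[278.7783104  213.87930466]
```

View pics/w5c.png

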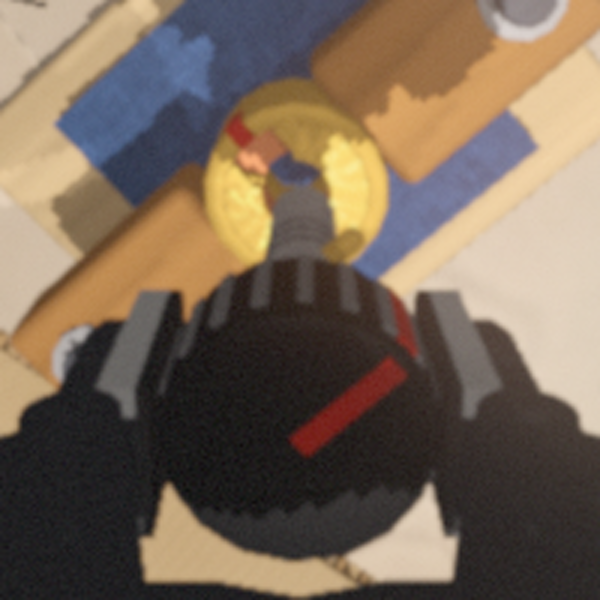

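Boss centre is at about (278.7,214) and the tip at about (280.3,212), so about 1.4 mm of correction along tool -y. I'll apply it and use the tip edge to check the x alignment.

To row units: 5 mm is 0.08, -1.4 mm is -0.0224.

```bash
python3 - <<'E'
from h import *
s=r.state();p=camrig.camera_params("wrist");M=R.from_rotvec(s["tcp_rot"]).as_matrix()
for o in(0,1,2):
  for rad in (6,8):print(o,rad,proj(p,s["tool_pos"]+M@[o+rad,0,74.8-(4 if rad==8 else 0)]))
g=cv2.imread("pics/w5.png");print([g[i,280].tolist() for i in range(204,222)])
E
```

```text
0 6 [280.71438382 212.77006556]
0 8 [280.74335278 211.61912958]
1 6 [280.71538326 211.47382709]
1 8 [280.74440676 210.29566179]
2 6 [280.71638504 210.17454825]
2 8 [280.74546327 208.96902776]
[[80, 87, 103], [82, 71, 79], [82, 69, 77], [81, 68, 77], [85, 72, 79], [86, 73, 78], [104, 85, 87], [105, 92, 95], [103, 99, 109], [95, 99, 109], [93, 99, 110], [98, 101, 113], [94, 99, 112], [97, 102, 112], [94, 99, 110], [95, 101, 112], [92, 98, 109], [95, 97, 108]]
```

Request:
inch_along([
  {"d":[0, -0.0224, 0]},
  {"d":[0, 0, 0.08]},
  {"d":[0, 0, 0.08]},
  {"d":[0, 0, 0.048]},
  {"d":[0, 0, 0.032]},
  {"d":[0, 0, 0.032]},
  {"d":[0, 0, 0.032]},
  {},
])

```text
t: 13.98
tool_pos: [547.1, -74.4, 170.1]
tcp_rot: [-0.997, -2.979, -0.0]
ft_force: [-0.8, -0.5, -0.9]
opening: 38.6
grip_force: 61.5
```

Request:
inch_along([
  {"d":[0, 0, 0.032]},
  {"d":[0, 0, 0.032]},
  {},
])

```text
t: 14.35
tool_pos: [547.1, -74.3, 166.0]
tcp_rot: [-0.997, -2.979, 0.0]
ft_force: [0.2, 0.0, -1.4]
opening: 38.6
grip_force: 61.5
```

The tip is in the bore with no side force. I'll continue down to the land, expecting the TCP at about 130.

To row units: 4 mm is 0.064.

Request:
inch_along([
  {"d":[0, 0, 0.064]},
  {"d":[0, 0, 0.064]},
  {"d":[0, 0, 0.064]},
  {"d":[0, 0, 0.064]},
  {"d":[0, 0, 0.064]},
  {"d":[0, 0, 0.064]},
  {"d":[0, 0, 0.064]},
  {"d":[0, 0, 0.064]},
  {},
])

```text
t: 15.48
tool_pos: [547.0, -74.3, 133.8]
tcp_rot: [-0.997, -2.979, 0.0]
ft_force: [0.0, -0.4, -1.0]
opening: 38.7
grip_force: 61.5
```

Request:
inch_along([
  {"d":[0, 0, 0.016]},
  {"d":[0, 0, 0.016]},
  {"d":[0, 0, 0.016]},
  {"d":[0, 0, 0.0112]},
  {},
  {},
])

```text
t: 16.23
tool_pos: [547.2, -74.3, 130.5]
tcp_rot: [-0.997, -2.979, -0.0]
ft_force: [0.6, 0.1, -2.1]
opening: 38.5
grip_force: 61.5
```

To row units: 0.4 mm is 0.0064.

Request:
inch_along([
  {"d":[0, 0, 0.0064]},
  {"d":[0, 0, 0.0064]},
  {},
])

```text
t: 16.6
tool_pos: [547.3, -74.4, 129.9]
tcp_rot: [0.997, 2.979, 0.0]
ft_force: [-1.3, 1.6, -1.5]
opening: 38.9
grip_force: 61.5
```

Request:
inch_along([
  {"d":[0, 0, 0.0064]},
  {"d":[0, 0, 0.0064]},
  {},
])

```text
t: 16.98
tool_pos: [547.5, -74.5, 129.5]
tcp_rot: [0.997, 2.979, -0.0]
ft_force: [-0.5, 0.1, 4.2]
opening: 38.7
grip_force: 61.7
```

The screw rests on the land (contact at about 129.6). I'll let go, turn the tool a quarter turn clockwise for joint range, and re-grip centred.

To row units: 0.7 mm is 0.0112, 0.15 mm is 0.0024, 0.175 rad / 3.1416 = 0.0557.

Request:
inch_along([
  {},
  {},
  {},
  {"d":[0.0112, 0.0024, 0]},
  {"d":[0.0112, 0.0024, 0]},
  {"r":[0, 0, 0.0557]},
  {"r":[0, 0, 0.0557]},
  {"r":[0, 0, 0.0557]},
  {"r":[0, 0, 0.0557]},
  {"r":[0, 0, 0.0557]},
  {"r":[0, 0, 0.0557]},
  {"r":[0, 0, 0.0557]},
  {"r":[0, 0, 0.0557]},
  {"r":[0, 0, 0.0557]},
  {},
  {},
], aperture=62)

```text
t: 18.98
tool_pos: [546.3, -73.3, 129.0]
tcp_rot: [2.813, 1.399, 0.0]
ft_force: [-0.3, 0.3, -0.3]
opening: 62.0
grip_force: 0.0
```

```bash
python3 - <<'E'
from h import *
s,p,im=look("w6");c=im[150:350,180:380];cv2.imwrite("pics/w6c.png",cv2.resize(c[:,:,::-1],None,fx=3,fy=3,interpolation=2));M=R.from_rotvec(s["tcp_rot"]).as_matrix()
print(s["tool_pos"],s["joint_positions"][5],M[:,0],proj(p,[546.3,-73,163]),blobs(red(im)))
E
```

```text
[546.2742713  -73.26566939 128.97466956] 0.3084844239843137 [ 6.03232646e-01  7.97565279e-01 -1.27905733e-06] [279.86265277 296.96313089] [([254, 247, 7, 24, 110], [257.2, 258.2]), ([259, 274, 33, 31, 267], [275.0, 288.9])]
```

View pics/w6c.png

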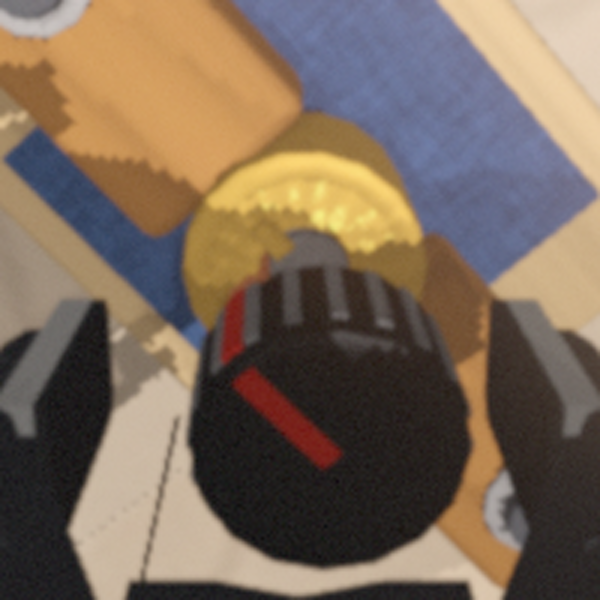

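The screw stands in the boss with its lug on the land, leaning a few mm within the bore play (knob centre at about x=290 against 280 expected). Closing the fingers will straighten it.

Request:
inch_along([
  {},
  {},
  {},
  {},
  {},
], aperture=30, grip_n=50)

```text
t: 19.65
tool_pos: [546.5, -73.4, 129.3]
tcp_rot: [2.814, 1.396, 0.001]
ft_force: [0.6, 0.1, 2.1]
opening: 38.9
grip_force: 50.0
```

Request:
inch_along([
  {"r":[0, 0, -0.0477]},
  {"r":[0, 0, -0.0477]},
  {"r":[0, 0, -0.0477]},
  {"r":[0, 0, -0.0477]},
  {"r":[0, 0, -0.0477]},
  {"r":[0, 0, -0.0477]},
  {},
])

```text
t: 20.52
tool_pos: [546.6, -73.7, 129.3]
tcp_rot: [1.928, 2.479, -0.0]
ft_force: [1.6, -2.1, 1.7]
opening: 38.9
grip_force: 50.0
```

```bash
python3 - <<'E'
from h import *
s=r.state();print(s["ft_force"],s["moment"],s["joint_positions"][5])
E
```

```text
[ 1.55143598 -2.11831672  1.67513119] [-0.32907217 -0.0969786  -0.00981938] -0.5873989245825272
```

To row units: 0.7 mm is 0.0112, 0.5 mm is 0.008, -0.1 rad / 3.1416 = -0.0318.

Request:
inch_along([
  {"d":[0, 0, 0.0112]},
  {"d":[0, 0, 0.008], "r":[0, 0, -0.0318]},
  {"r":[0, 0, -0.0318]},
  {"r":[0, 0, -0.0318]},
  {},
])

```text
t: 21.15
tool_pos: [545.9, -73.5, 127.2]
tcp_rot: [-1.538, -2.739, 0.001]
ft_force: [0.8, -2.5, -1.1]
opening: 39.0
grip_force: 50.2
```

Request:
inch_along([
  {"d":[0, 0, 0.0064], "r":[0, 0, -0.0318]},
  {"d":[0, 0, 0.0064], "r":[0, 0, -0.0255]},
  {"r":[0, 0, -0.0255]},
  {},
])

```text
t: 21.65
tool_pos: [546.2, -73.2, 126.5]
tcp_rot: [-1.171, -2.915, -0.0]
ft_force: [2.1, -1.5, -1.7]
opening: 38.3
grip_force: 50.3
```

It's over the gap: the vertical force vanished and it's sinking. I'll follow it down while turning a little further back.

To row units: 1.5 mm is 0.024, 1 mm is 0.016, -0.04 rad / 3.1416 = -0.0127.

Request:
inch_along([
  {"d":[0, 0, 0.016], "r":[0, 0, -0.0127]},
  {"d":[0, 0, 0.016], "r":[0, 0, -0.0127]},
  {"d":[0, 0, 0.024]},
  {"d":[0, 0, 0.024]},
  {},
])

```text
t: 22.28
tool_pos: [546.2, -73.3, 121.8]
tcp_rot: [-1.05, -2.961, -0.0]
ft_force: [1.3, -1.7, -0.7]
opening: 39.2
grip_force: 50.3
```

Request:
inch_along([
  {"d":[0, 0, 0.0112]},
  {"d":[0, 0, 0.0112]},
  {"d":[0, 0, 0.008]},
  {},
])

```text
t: 22.78
tool_pos: [546.3, -73.3, 120.1]
tcp_rot: [1.049, 2.961, 0.0]
ft_force: [2.1, -1.2, 0.0]
opening: 38.4
grip_force: 50.3
```

Units first: shifts go in shares of 62.5 mm and turns go in shares of pi rad. So 0.4 mm is 0.0064.

Request:
inch_along([
  {"d":[0, 0, 0.0064]},
  {"d":[0, 0, 0.0064]},
  {},
])

```text
t: 23.15
tool_pos: [546.6, -73.5, 119.9]
tcp_rot: [1.049, 2.961, -0.0]
ft_force: [0.2, -2.1, 4.4]
opening: 39.1
grip_force: 50.8
```

```bash
python3 -c "
from h import *
s=r.state();print(s['joint_positions'][5],s['moment'],s['tool_pos'])"
```

```text
-1.229125697659009 [-0.40181051 -0.0353159  -0.0491068 ] [546.57148383 -73.4509796  119.8637399 ]
```

It dropped 9.5 mm onto the thread start, with contact felt. Now forward (clockwise), descending 10 mm per turn.

To row units: 0.24 mm is 0.0038, 0.16 mm is 0.0026, 0.15 rad / 3.1416 = 0.0477.

Request:
inch_along([
  {"d":[0, 0, 0.0026], "r":[0, 0, 0.0318]},
  {"d":[0, 0, 0.0026], "r":[0, 0, 0.0318]},
  {"d":[0, 0, 0.0038], "r":[0, 0, 0.0477]},
  {"d":[0, 0, 0.0038], "r":[0, 0, 0.0477]},
  {},
])

```text
t: 23.78
tool_pos: [546.5, -73.5, 119.1]
tcp_rot: [1.75, 2.609, -0.0]
ft_force: [-0.0, -1.2, 5.4]
opening: 38.8
grip_force: 50.9
```

Request:
inch_along([
  {"d":[0, 0, 0.0038], "r":[0, 0, 0.0477]},
  {"d":[0, 0, 0.0038], "r":[0, 0, 0.0477]},
  {"d":[0, 0, 0.0038], "r":[0, 0, 0.0477]},
  {"d":[0, 0, 0.0038], "r":[0, 0, 0.0477]},
  {"d":[0, 0, 0.0038], "r":[0, 0, 0.0477]},
  {"d":[0, 0, 0.0038], "r":[0, 0, 0.0477]},
  {"d":[0, 0, 0.0038], "r":[0, 0, 0.0477]},
  {"d":[0, 0, 0.0038], "r":[0, 0, 0.0477]},
  {"d":[0, 0, 0.0038], "r":[0, 0, 0.0477]},
  {"d":[0, 0, 0.0038], "r":[0, 0, 0.0477]},
  {},
])

```text
t: 25.15
tool_pos: [546.4, -72.7, 116.6]
tcp_rot: [-3.058, -0.716, -0.0]
ft_force: [-0.5, -0.3, 5.7]
opening: 38.7
grip_force: 51.0
```

```bash
python3 -c "
from h import *
s=r.state();print(s['joint_positions'][5],s['moment'],s['tool_pos'])"
```

```text
0.771685080741209 [0.0944368  0.04289587 0.00257145] [546.3576164  -72.74916011 116.55644976]
```

To row units: 0.24 mm is 0.0038, 0.15 rad / 3.1416 = 0.0477.

Request:
inch_along([
  {"d":[0, 0, 0.0038], "r":[0, 0, 0.0477]},
  {"d":[0, 0, 0.0038], "r":[0, 0, 0.0477]},
  {"d":[0, 0, 0.0038], "r":[0, 0, 0.0477]},
  {"d":[0, 0, 0.0038], "r":[0, 0, 0.0477]},
  {"d":[0, 0, 0.0038], "r":[0, 0, 0.0477]},
  {"d":[0, 0, 0.0038], "r":[0, 0, 0.0477]},
  {"d":[0, 0, 0.0038], "r":[0, 0, 0.0477]},
  {"d":[0, 0, 0.0038], "r":[0, 0, 0.0477]},
  {"d":[0, 0, 0.0038], "r":[0, 0, 0.0477]},
  {"d":[0, 0, 0.0038], "r":[0, 0, 0.0477]},
  {},
])

```text
t: 26.52
tool_pos: [547.4, -72.9, 114.1]
tcp_rot: [-2.726, 1.557, -0.004]
ft_force: [5.1, 1.4, 1.5]
opening: 38.6
grip_force: 50.5
```

Request:
inch_along([
  {},
  {},
  {},
  {},
], aperture=60)

```text
t: 27.02
tool_pos: [545.9, -73.2, 113.4]
tcp_rot: [2.727, -1.559, -0.001]
ft_force: [0.6, 0.9, 1.1]
opening: 60.1
grip_force: 0.0
```

```bash
python3 - <<'E'
from h import *
s,p,im=look("w7");print(s["joint_positions"][5],s["tool_pos"]);c=im[150:350,180:380];cv2.imwrite("pics/w7c.png",cv2.resize(c[:,:,::-1],None,fx=3,fy=3,interpolation=2))
E
```

```text
2.270547668200834 [545.92961296 -73.23172162 113.40959461]
```

Request:
inch_along([
  {"r":[0, 0, -0.0557]},
  {"r":[0, 0, -0.0557]},
  {"r":[0, 0, -0.0557]},
  {"r":[0, 0, -0.0557]},
  {"r":[0, 0, -0.0557]},
  {"r":[0, 0, -0.0557]},
  {"r":[0, 0, -0.0557]},
  {"r":[0, 0, -0.0557]},
  {"r":[0, 0, -0.0557]},
  {"r":[0, 0, -0.0557]},
  {"r":[0, 0, -0.0557]},
  {"r":[0, 0, -0.0557]},
  {"r":[0, 0, -0.0557]},
  {"r":[0, 0, -0.0557]},
  {"r":[0, 0, -0.0557]},
  {"r":[0, 0, -0.0557]},
  {"r":[0, 0, -0.0557]},
  {"r":[0, 0, -0.0525]},
  {},
])

```text
t: 29.45
tool_pos: [546.2, -73.3, 113.7]
tcp_rot: [-1.564, -2.724, 0.0]
ft_force: [0.2, 0.4, 0.1]
opening: 60.1
grip_force: 0.0
```

Request:
inch_along([
  {},
  {},
  {},
  {},
  {},
], aperture=30, grip_n=50)

```text
t: 30.08
tool_pos: [546.3, -73.3, 113.8]
tcp_rot: [-1.562, -2.726, 0.0]
ft_force: [-2.5, 0.1, 2.7]
opening: 38.8
grip_force: 49.9
```

```bash
python3 -c "
from h import *
s=r.state();print(s['joint_positions'][5],s['moment'],s['tool_pos'])"
```

```text
-0.8688947417665447 [0.00054898 0.29314868 0.00200746] [546.29443155 -73.31846906 113.82884834]
```

View pics/w7c.png

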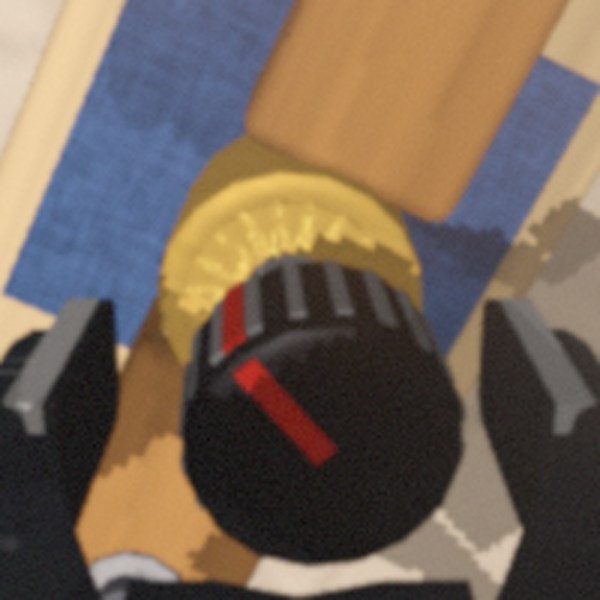

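The line sits in the same place relative to the tool as in the earlier view, so there was no slip: 3.5 rad are done and 2.8 remain.

To row units: 0.24 mm is 0.0038, 0.15 rad / 3.1416 = 0.0477.

Request:
inch_along([
  {"d":[0, 0, 0.0038], "r":[0, 0, 0.0477]},
  {"d":[0, 0, 0.0038], "r":[0, 0, 0.0477]},
  {"d":[0, 0, 0.0038], "r":[0, 0, 0.0477]},
  {"d":[0, 0, 0.0038], "r":[0, 0, 0.0477]},
  {"d":[0, 0, 0.0038], "r":[0, 0, 0.0477]},
  {"d":[0, 0, 0.0038], "r":[0, 0, 0.0477]},
  {"d":[0, 0, 0.0038], "r":[0, 0, 0.0477]},
  {"d":[0, 0, 0.0038], "r":[0, 0, 0.0477]},
  {"d":[0, 0, 0.0038], "r":[0, 0, 0.0477]},
  {},
])

```text
t: 31.32
tool_pos: [547.2, -73.2, 112.0]
tcp_rot: [2.921, 1.154, 0.004]
ft_force: [2.0, 1.2, 2.5]
opening: 38.9
grip_force: 49.9
```

Request:
inch_along([
  {"d":[0, 0, 0.0038], "r":[0, 0, 0.0477]},
  {"d":[0, 0, 0.0038], "r":[0, 0, 0.0477]},
  {"d":[0, 0, 0.0038], "r":[0, 0, 0.0477]},
  {"d":[0, 0, 0.0038], "r":[0, 0, 0.0477]},
  {"d":[0, 0, 0.0038], "r":[0, 0, 0.0477]},
  {"d":[0, 0, 0.0038], "r":[0, 0, 0.0477]},
  {"d":[0, 0, 0.0038], "r":[0, 0, 0.0477]},
  {"d":[0, 0, 0.0038], "r":[0, 0, 0.0477]},
  {"d":[0, 0, 0.0038], "r":[0, 0, 0.0477]},
  {"d":[0, 0, 0.0021], "r":[0, 0, 0.0255]},
  {},
  {},
])

```text
t: 32.83
tool_pos: [547.4, -73.5, 110.0]
tcp_rot: [-2.963, 1.043, -0.005]
ft_force: [5.1, 0.0, 2.4]
opening: 38.7
grip_force: 50.1
```

```bash
python3 - <<'E'
from h import *
s,p,im=look("w8");print(s["joint_positions"][5],s["tool_pos"],s["moment"]);c=im[150:350,180:380];cv2.imwrite("pics/w8c.png",cv2.resize(c[:,:,::-1],None,fx=3,fy=3,interpolation=2))
m=red(im);m[:270]=0;ys,xs=np.nonzero(m);P=np.array([ray(p,u,v,143) for u,v in zip(xs,ys)])[:,:2];l=cv2.fitLine(P.astype(np.float32),2,0,.01,.01).ravel();print("line",np.arctan2(l[1],l[0]),len(P))
E
```

```text
1.9087356553330057 [547.39240161 -73.49882238 109.96454828] [ 0.17132593 -0.97793905 -0.02907772]
line 0.990097 537
```

View pics/w8c.png

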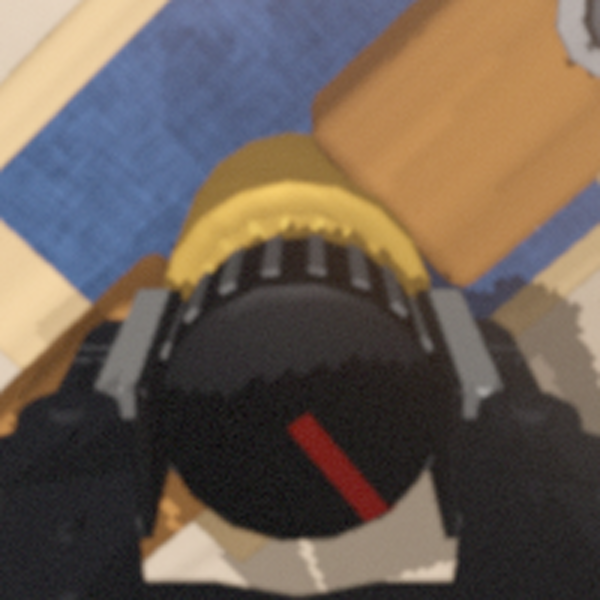

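The knob line now points at about 3.17 rad, back at its direction when it dropped, and the screw is 9.9 mm lower: one full turn. It's still gripped, so I'm handing in.

To row units: 0.07 mm is 0.0011, 0.04 rad / 3.1416 = 0.0127.

Request:
inch_along([
  {"d":[0, 0, 0.0011], "r":[0, 0, 0.0127]},
  {},
  {},
  {},
])

```text
t: 33.38
tool_pos: [547.3, -73.5, 109.9]
tcp_rot: [-2.941, 1.104, -0.004]
ft_force: [4.6, 0.0, 3.6]
opening: 38.8
grip_force: 50.2
```

```bash
python3 -c "
from workcell import r, camrig, hand_in
print(hand_in())"
```

```text
the job is handed in; nothing more can be done
None
```

The job was handed in at 33.4 s: the screw rested on the boss a quarter turn clockwise of the mark, turned back until it dropped 9.5 mm into the thread, then wound forward one full turn (about 10 mm down) with one re-grip on the way, and it is still gripped; the other things on the table were not touched.

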